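# Clamp a well plate on the lab shaker

### The job

Gently push the lidded well plate along the shaker deck until it is fully home against the back stop. Then turn the round knob of the hold-down clamp clockwise, keeping pace with it as it screws down so that you hardly pull or press along the screw, until its rubber foot meets the plate and then about an eighth of a turn more, so that the plate is held firmly without being cracked. Let go, and leave the other things on the bench alone.

Things in the scene. Friction and masses are not known exactly. Their poses are not given: they have to be found in the camera images.
- shaker: White bench-top plate shaker, fixed, 240 (x) x 200 (y) x 70 mm high; origin at the centre of its underside, on the bench; x points from its open front (robot side) to its back stop. Flat deck 70 mm above the origin, with two side rails along x, 8 mm high, inner faces 45.5 mm either side of the centre line, from x = -106 to 94 mm.
- stop_face (a point): Middle of the lower edge of the back stop's front face, on the deck at the rear (x = 94 mm, y = 0, z = 70 mm in the shaker's frame). The steel stop stands 15 mm high across the whole width. The plate is home when its rear face touches it.
- plate: Loose lidded 24-well plate, white and clear plastic, 128 (x) x 86 (y) x 20 mm high (the lid, above 12 mm, is 3 mm smaller all round), 0.09 to 0.16 kg; origin at the centre of its underside, x along its length. It starts on the deck between the rails, 25 to 45 mm short of the back stop. It slides easily; push it with less than 25 N.
- clamp: Steel bridge fixed across the shaker, 26 mm wide in x, 142 mm long in y; origin at bench height, on the shaker's centre line at x = +50 mm in its frame. The beam spans 135 to 150 mm above the origin; the knob's upright screw passes through its middle and carries a non-turning round rubber foot, 34 mm across, below.
- screw_nut (a point): Centre of the beam's top face, 150 mm above the bench, fixed; the screw with its foot runs through here. How far the foot hangs varies: with the knob fully up its face is 5 to 19 mm above the plate's lid, so the touch must be felt. The foot is sprung: it bears on the plate with 12 N as soon as it gives, then 1.8 N more per mm (up to 10 mm). The plate cracks above 24 N.
- knob_grip (a point): Point on the axis of the black round knob, at the height to grip, 8 mm below its top face. The knob is 44 mm across and 30 mm tall, with an upright axis. It rises and falls with its quick thread: 30 mm per full turn; fully up, this point is 202 mm above the bench and the knob's underside 30 mm above the beam.
- knob (a joint): Angle the knob has been turned clockwise seen from above, rad; 0 is fully up; every radian lowers knob, screw and foot by 4.77 mm (stop at 5.8). Starts between 0 and 0.5. Friction is about 0.13 N m either way; once the foot presses on the plate, turning on takes about 0.06 N m more at first and turning back as much less. It stays where it is left.
- hub (a joint): Axial give of the knob on its sprung, splined hub under it, m: 0 when left alone (sags 0.2 mm under the knob's weight), positive when the knob is pulled up along the screw, negative when pressed down; 3 N per mm either way. More than 2 mm (6 N) either way damages the hub. A hand that turns the knob without moving down with it pulls the hub out.
- wash_bottle: White plastic bottle, 62 mm across, 170 mm tall, origin under its base; not part of the job.
- reagent_jar: Small amber glass jar, 56 mm across, 85 mm tall, origin under its base; not part of the job.
- tube_rack: White rack 140 x 70 mm with capped tubes, 92 mm tall, origin under its centre; not part of the job.
Things that resemble listed ones, but are neither listed nor needed, are in the scene too. Of the things shaped like the plate, the white one is meant.

How it is judged:
By the outcome, as a careful person would: the job done as asked, in the order asked, and still so for the second after the job is handed in, with the robot touching nothing.
It also fails if it takes over 72 s, if anything falls off the work surface, if the arm or the gripper's body presses on something with over 40 N, if the wrist force passes 120 N, or if a joint passes its speed limit or range.

### The arm

A 6-joint arm with a two-finger parallel gripper is mounted at the origin on the work surface. World frame = base frame: x ahead of the robot, y to its left, z up, the work surface at z = 0. Lengths are in m, angles in rad, forces in N, time in s.
With the tool pointing down it reaches from about 0.325 to 0.775 m from the base axis. Payload 5.5 kg.
Tool frame: the origin (TCP) lies at the very end of the fingers, on their centre line; the grasp point (between the pads) lies 19 mm behind it (bot.grasp_offset is the distance from the TCP to the grasp point, in m); z points along the fingers, y is the direction in which the jaws open and shut (so a half turn about z gives the same grasp; the last joint's range is limited). The gripper opens to 85 mm and grips with 20 to 120 N. Pads are 22 mm wide; open, the fingers measure 114 mm over their backs; the gripper's body (76 mm by 85 mm) begins 54 mm behind the grasp point. The pads swing forward as they close: fully open they stand 13 mm farther back than shut.
Start: joints at [-1.389, 0.091, 1.231, -0, 1.82, -0.057], TCP at [0.142, -0.583, 0.231] pointing down, gripper open.
Joint ranges: [-2.87, 2.87], [-0.86, 2.18], [0.17, 2.46], [-1.51, 4.65], [0.06, 2.69], [-2.65, 2.65]. Speed limits (rad/s): [2.57, 2.57, 3.01, 3.14, 3.14, 3.14].

### API

Orientations are given as a unit quaternion [x, y, z, w].
In Python, from cell import bot gives the robot as it stands. The module is installed in compiled form; this text tells all that it offers.
- The arm moves only by the tool arm_command, never from a script. Its arguments are lists of equal length, an entry for each row: "gripper": the closure in counts, from 0 (fully open) to 255 (shut); "offset": the shift along the tool's x, y, z in m, a list of three; "twist": the turn, a rotation vector about the tool's x, y, z in degrees, a list of three. A call has 1 to 20 rows; each row shifts and turns the commanded pose from where the row before left it, along the tool's axes as they then stand; what a row does not reach is not made up. A row lasts 1/10 s, in which the tool goes at most 50 mm and 8.59 degrees, less where a joint would pass 70% of its speed; a pose out of reach is approached as far as the arm can. A call is refused whole if a number of a shift passes 0.05 or a number of a turn 8.59, either way. A call with a gripper value outside its range is refused whole. The fingers move at their own pace and stop on an object; "squeeze" is the grip in N (left out, the last holds). Time passes only in rows, so rows that do not move let the fingers close. It gives the time, the measured TCP pose, the force and the opening at its end, in the units of the state.
- bot.get_obs(): the state, without advancing time (a new reading comes with each control period).
- bot.read_camera(name): name is "scene" or "top"; returns a dict with "frame" (384x512x3 uint8, red, green, blue), "fx", "fy", "cx", "cy" (pixels), "R" (3x3) and "t" (3): a world point X has camera coordinates R X + t. Camera axes: x right, y down, z forward; pixel columns grow to the right and rows downward; lengths in m; the calibration is good to about 2 mm. A picture is of the moment at which its call begins. There is no depth.
- bot.finish_job(): hands the job in, once; it reports no verdict.
The state is a dict: "time": time; "joint_pos": joint angles; "dq": joint speeds; "effort": joint torques, N m; "eef_pos": TCP position; "ee_rot": TCP orientation; "ft_force": force on the tool from outside, world axes, zero at the start; "wrist_torque": the same for the moment, N m; "opening": finger opening in m.
Only numpy, scipy, OpenCV 4.12 (cv2) and the standard library are available. Lean on these libraries where they do the work, as an engineer would, in place of code of your own. Each camera call takes 0.05 s, during which the arm holds its last target. There are 200 camera calls.

## Working session

There is one attempt and no reset: what is moved stays moved. The work goes in short steps, Python scripts to look and compute and a tool call to move; the robot and the scene stay as the last step left them, time stands still between calls to the robot, and variables do not carry over. Pictures are saved under pics/ and viewed, about 8 in all and at most 12, crops included, and the job is handed in when it is done.

Besides the shell and the picture viewer there is one more tool, called as name(argument=value, ...) on one line, values as JSON. arm_command: Moves the arm, as the interface text tells. Its arguments: {"type":"object","properties":{"gripper":{"type":"array","items":{"type":"number"}},"offset":{"type":"array","items":{"type":"array","items":{"type":"number"}}},"twist":{"type":"array","items":{"type":"array","items":{"type":"number"}}},"squeeze":{"type":"number"}},"required":["gripper","offset","twist"]}

```bash
mkdir -p pics
cat > h.py <<'E'
import numpy as np, cv2
from cell import bot
def cam(n):
    d=bot.read_camera(n); d['R']=np.array(d['R']); d['t']=np.array(d['t']); return d
def ray(d,u,v):
    r=d['R'].T@np.array([(u-d['cx'])/d['fx'],(v-d['cy'])/d['fy'],1.]); return -d['R'].T@d['t'], r/np.linalg.norm(r)
def onz(d,u,v,z):
    c,r=ray(d,u,v); return c+r*(z-c[2])/r[2]
def proj(d,X):
    p=d['R']@np.array(X)+d['t']; return np.array([d['fx']*p[0]/p[2]+d['cx'],d['fy']*p[1]/p[2]+d['cy']])
def tri(d1,p1,d2,p2):
    c1,r1=ray(d1,*p1);c2,r2=ray(d2,*p2)
    s=np.linalg.lstsq(np.c_[r1,-r2],c2-c1,rcond=None)[0]
    a,b=c1+s[0]*r1,c2+s[1]*r2; return (a+b)/2,np.linalg.norm(a-b)
E
python3 - <<'E'
from h import *
import pickle
D={n:cam(n) for n in('scene','top')}
pickle.dump(D,open('d0.pkl','wb'))
for n,d in D.items():
    cv2.imwrite(f'pics/{n}0.png',cv2.cvtColor(d['frame'],cv2.COLOR_RGB2BGR)); print(n,d['fx'],-d['R'].T@d['t'],d['R'][2])
print(bot.get_obs())
E
```

```text
scene 481.1243523821641 [1.14666121 0.34413222 0.9812976 ] [-0.51738678 -0.29832668 -0.8020674 ]
top 441.13900515824304 [0.37640675 0.02445576 1.2606904 ] [ 0.18454112  0.00969979 -0.98277693]
{'time': 0.1, 'joint_pos': array([-1.38868241e+00,  9.17377468e-02,  1.23174969e+00,  2.91965614e-05,
        1.81980876e+00, -5.66961142e-02]), 'dq': array([-0.00196088, -0.00114404, -0.00230654, -0.00072592, -0.00026379,
        0.00173115]), 'effort': array([ 2.80798187e-03, -4.60215139e+01, -4.19219863e+01, -4.21040875e-05,
        1.05958083e-02, -1.83686529e-05]), 'eef_pos': array([ 0.14189187, -0.58271986,  0.23030029]), 'ee_rot': array([ 9.92878900e-01,  1.19124997e-01, -3.92552983e-05, -8.50982580e-04]), 'ft_force': array([ 0.89640099,  0.09056636, -0.17208394]), 'wrist_torque': array([ 0.02271435,  0.0431117 , -0.05613003]), 'opening': 0.08554052050114896}
```

View pics/scene0.png

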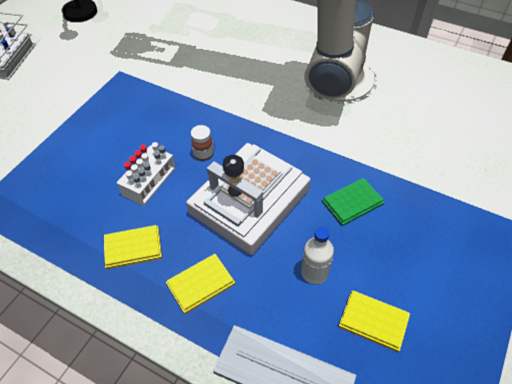

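View pics/top0.png

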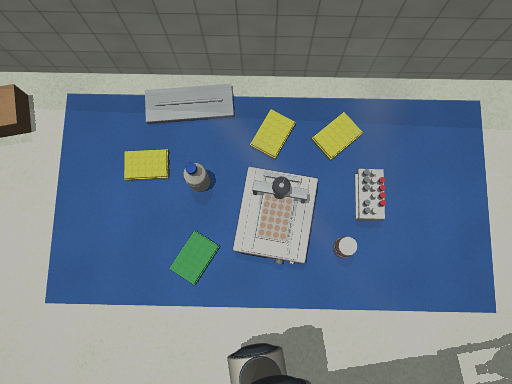

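Scene: shaker around (250,195), with the knob at (233,165) and the white plate at (262,175). Top: shaker around (276,215), knob (282,187), plate (275,217).
Plate lookalikes in top: green (195,258) and yellow (146,165), (273,133), (337,135). The white plate on the deck at (275,217) is the one meant. The black knob at (282,187) is the only one. Next is a close crop of both views.

Run:
```python
from h import *
import pickle
D=pickle.load(open('d0.pkl','rb'))
a=D['top']['frame'][160:270,225:325]; b=D['scene']['frame'][140:250,185:315]
f=lambda i,s:cv2.resize(i,None,fx=s,fy=s,interpolation=cv2.INTER_CUBIC)
im=np.hstack([f(a,3.4),f(b,3.4)]); print(im.shape)
cv2.imwrite('pics/crop0.png',cv2.cvtColor(im,cv2.COLOR_RGB2BGR))
for n,box in(('top',(260,170,305,205)),('scene',(215,145,255,185))):
    d=D[n]; x0,y0,x1,y1=box; g=d['frame'][y0:y1,x0:x1].max(2); m=(g<70).astype(np.uint8)
    cnt,_=cv2.findContours(m,0,2); c=max(cnt,key=cv2.contourArea); print(n,cv2.contourArea(c),np.array(cv2.minEnclosingCircle(c)[0])+[x0,y0],cv2.minEnclosingCircle(c)[1],cv2.boundingRect(c))
# shaker outline in top
d=D['top']; hsv=cv2.cvtColor(d['frame'],cv2.COLOR_RGB2HSV); m=((hsv[...,1]<90)&(hsv[...,2]>70)).astype(np.uint8)
m[:160]=0;m[270:]=0;m[:,:228]=0;m[:,325:]=0
cnt,_=cv2.findContours(m,0,2); c=max(cnt,key=cv2.contourArea); r=cv2.minAreaRect(c); p=cv2.boxPoints(r); print(r); print(p)
for q in p: print(onz(d,*q,0.07).round(4))
```

```text
(374, 782, 3)
top 44.5 [278. 191.] 7.810349941253662 (12, 15, 13, 14)
scene 330.0 [232.60135078 165.9594593 ] 11.128880500793457 (8, 10, 21, 23)
((275.5927429199219, 216.42495727539062), (73.62960052490234, 91.09882354736328), 10.437475204467773)
[[231.13528 254.55121]
 [247.63895 164.95978]
 [320.0502  178.2987 ]
 [303.54654 267.89014]]
[0.4298 0.106  0.07  ]
[0.6775 0.068  0.07  ]
[ 0.6433 -0.1329  0.07  ]
[ 0.3985 -0.0877  0.07  ]
```

View pics/crop0.png

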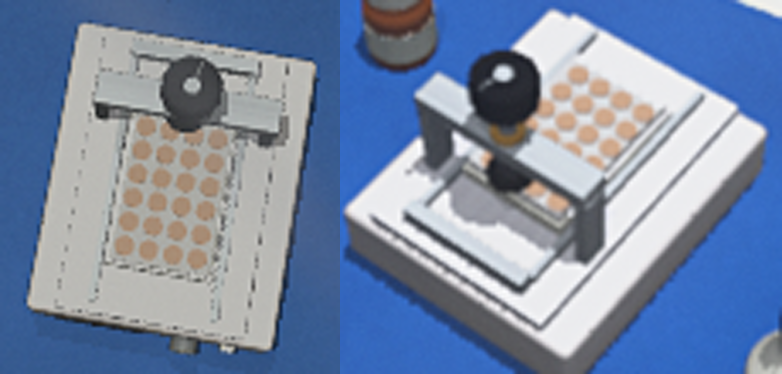

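The crop shows the white plate with peach wells between the rails and the clamp's black knob over its rear. The knob's white centre mark is at crop (190,85) and (503,73). The plate front edge is at crop y≈270, and the deck corners are clear.

Run:
```python
from h import *
import pickle
D=pickle.load(open('d0.pkl','rb')); T,S=D['top'],D['scene']
def dot(d,u,v):
    x0,y0=int(u)-5,int(v)-5; g=cv2.cvtColor(d['frame'],cv2.COLOR_RGB2GRAY)[y0:y0+11,x0:x0+11].astype(float)
    w=np.clip(g-110,0,None); yy,xx=np.mgrid[:11,:11]; w[(yy-5)**2+(xx-5)**2>12]=0
    return np.array([(w*xx).sum(),(w*yy).sum()])/w.sum()+[x0,y0]
a,b=dot(T,280.9,185),dot(S,232.9,161.5); k,e=tri(T,a,S,b); print('knob top',a,b,k.round(4),e.round(4))
top=[(233.8,249.7),(305,263),(317.6,178.2),(248.5,166.5)]; sc=[(310,175.9),(248.2,143.5),(187,202.4),(252.6,243.5)]
P=[]
for p,q in zip(top,sc):
    X,e=tri(T,p,S,q); P.append(X); print('deck',X.round(4),e.round(4),onz(T,*p,.07).round(4),onz(S,*q,.07).round(4))
P=np.array([(onz(T,*p,.07)+onz(S,*q,.07))/2 for p,q in zip(top,sc)])[:,:2]
L=np.array([[-.12,.1],[-.12,-.1],[.12,-.1],[.12,.1]])
U,_,Vt=np.linalg.svd((P-P.mean(0)).T@L); R=U@Vt; t=P.mean(0)
print('yaw',np.degrees(np.arctan2(R[1,0],R[0,0])),'c',t,'res',(P-(L@R.T+t)).round(4).tolist())
s=lambda X:R.T@(np.array(X)[:2]-t)
print('knob in shaker',s(k), 'pred knob xy',R@[.05,0]+t)
np.savez('pose.npz',R=R,t=t)
# deck profile along centre line in top image, z=.07.. front edge of plate
for y in(-.02,0,.02):
    print([(x,*T['frame'][tuple(proj(T,[*(R@[x/1000,y]+t),.076])[::-1].round().astype(int))]) for x in range(-100,-40,3)])
```

```text
knob top [281.07312441 184.59164292] [232.53138075 161.12395397] [ 0.5954 -0.0203  0.2068] 0.0012
deck [0.4432 0.1004 0.0596] 0.0011 [0.4428 0.0993 0.07  ] [0.4509 0.1037 0.07  ]
deck [ 0.4113 -0.092   0.0473] 0.0038 [ 0.4115 -0.0916  0.07  ] [ 0.4286 -0.0796  0.07  ]
deck [ 0.6471 -0.1272  0.0505] 0.0031 [ 0.6435 -0.1261  0.07  ] [ 0.6571 -0.1159  0.07  ]
deck [0.6758 0.0671 0.0572] 0.0026 [0.6731 0.0655 0.07  ] [0.6819 0.0721 0.07  ]
yaw -8.303957673183712 c [ 0.54867337 -0.00906337] res [[0.0025, -0.0057], [0.0045, 0.0051], [-0.0027, 0.0044], [-0.0044, -0.0037]]
knob in shaker [ 0.04789689 -0.00437839] pred knob xy [ 0.59814916 -0.0162846 ]
[(-100, np.uint8(186), np.uint8(185), np.uint8(181)), (-97, np.uint8(184), np.uint8(184), np.uint8(180)), (-94, np.uint8(187), np.uint8(186), np.uint8(182)), (-91, np.uint8(187), np.uint8(186), np.uint8(183)), (-88, np.uint8(187), np.uint8(186), np.uint8(182)), (-85, np.uint8(187), np.uint8(186), np.uint8(182)), (-82, np.uint8(186), np.uint8(185), np.uint8(181)), (-79, np.uint8(113), np.uint8(114), np.uint8(107)), (-76, np.uint8(168), np.uint8(
[... 1977 characters left out ...]
t8(186), np.uint8(182)), (-79, np.uint8(187), np.uint8(187), np.uint8(183)), (-76, np.uint8(160), np.uint8(159), np.uint8(155)), (-73, np.uint8(172), np.uint8(172), np.uint8(167)), (-70, np.uint8(170), np.uint8(170), np.uint8(165)), (-67, np.uint8(171), np.uint8(172), np.uint8(168)), (-64, np.uint8(170), np.uint8(163), np.uint8(153)), (-61, np.uint8(169), np.uint8(156), np.uint8(141)), (-58, np.uint8(170), np.uint8(158), np.uint8(144)), (-55, np.uint8(171), np.uint8(173), np.uint8(168)), (-52, np.uint8(173), np.uint8(173), np.uint8(167)), (-49, np.uint8(171), np.uint8(172), np.uint8(167)), (-46, np.uint8(170), np.uint8(171), np.uint8(166)), (-43, np.uint8(168), np.uint8(146), np.uint8(126))]
```

Run:
```python
from h import *
import pickle
D=pickle.load(open('d0.pkl','rb'))
G={n:cv2.GaussianBlur(cv2.cvtColor(D[n]['frame'],cv2.COLOR_RGB2HSV)[...,1].astype(np.float32),(3,3),0) for n in D}
# edges of shaker against blue mat: saturation threshold crossing along normals, near the guess (top-view) rectangle
th=np.radians(-8.6); R=np.array([[np.cos(th),-np.sin(th)],[np.sin(th),np.cos(th)]]); t=np.array([.5460,-.0128])
def edge(n,o,nv,along,half):
    d=D[n]; pts=[]
    for s in np.linspace(-half,half,25):
        q=np.linspace(-.03,.03,121); uv=np.array([proj(d,[*(R@(np.array(o)+np.array(along)*s+np.array(nv)*w)+t),.07]) for w in q],np.float32)
        v=cv2.remap(G[n],uv[:,0].copy(),uv[:,1].copy(),1).ravel()
        i=np.where((v[:-1]<120)&(v[1:]>=120))[0]
        if len(i): pts.append(uv[i[0]])
    pts=np.array(pts); l=cv2.fitLine(pts,cv2.DIST_HUBER,0,.01,.01).ravel()
    W=[R.T@(onz(d,*(l[2:]+l[:2]*k),.07)[:2]-t) for k in(-15,15)]
    return len(pts),np.round(W,4).tolist()
X,Y=[1,0],[0,1]
for n in('top','scene'):
    print(n,'left',edge(n,[0,.1],Y,X,.09),'right',edge(n,[0,-.1],[0,-1],X,.09),'\n back',edge(n,[.12,0],X,Y,.08),'front',edge(n,[-.12,0],[-1,0],Y,.08))
np.savez('pose.npz',R=R,t=t)
for n in D:
  print(n,[proj(D[n],[*(R@p+t),z]).round(1).tolist() for p,z in (([.094,0],.07),([.094,0],.085),([-.07,0],.082),([.12,.1],.07),([-.12,-.1],.07))])
im=np.hstack([cv2.resize(D['top']['frame'][160:270,225:325],None,fx=3.4,fy=3.4),cv2.resize(D['scene']['frame'][140:250,185:315],None,fx=3.4,fy=3.4)])
for n,(x0,y0,ox) in dict(top=(225,160,0),scene=(185,140,340)).items():
  for z,rect,c in((.07,[(-.12,-.1),(.12,-.1),(.12,.1),(-.12,.1)],(255,0,0)),(.15,[(.037,-.071),(.063,-.071),(.063,.071),(.037,.071)],(0,255,0)),(.078,[(-.106,-.0455),(.094,-.0455),(.094,.0455),(-.106,.0455)],(255,0,255))):
    p=np.array([(proj(D[n],[*(R@q+t),z])-[x0-.5,y0-.5])*3.4+[ox,0] for q in rect]).astype(int); cv2.polylines(im,[p],True,c,1)
cv2.imwrite('pics/ov.png',cv2.cvtColor(im,cv2.COLOR_RGB2BGR))
```

```text
top left (25, [[-0.0164, 0.1006], [0.0669, 0.1001]]) right (25, [[-0.0346, -0.1003], [0.0477, -0.0999]]) 
 back (25, [[0.1196, 0.0629], [0.1168, -0.0202]]) front (25, [[-0.1251, 0.0373], [-0.1252, -0.0427]])
scene left (25, [[0.0629, 0.1211], [-0.0142, 0.1214]]) right (25, [[0.0427, -0.0926], [-0.0402, -0.0933]]) 
 back (25, [[0.1463, -0.0148], [0.1469, 0.0579]]) front (25, [[-0.1144, -0.0428], [-0.1145, 0.0379]])
scene [[223.8, 211.6], [223.4, 207.9], [266.2, 164.2], [251.5, 242.0], [246.5, 137.5]]
top [[281.6, 179.1], [281.9, 178.0], [272.0, 237.4], [247.6, 164.2], [305.8, 262.7]]
```

View pics/ov.png

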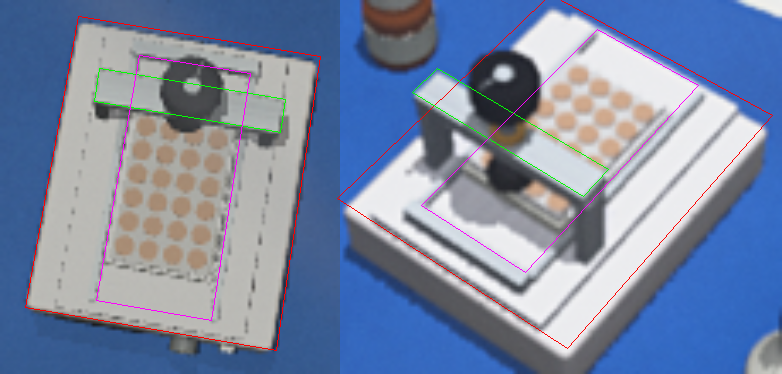

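The overlay fits the beam and knob in both views. The bevelled deck edge reads a few mm off in the scene view. The plate's front is at shaker x≈-77 mm, so the push is about 43 mm. The knob axis is at (0.595,-0.020), 0.207 high, which fits the text. I'm moving to in front of the plate with the jaws shut.

arm_command(gripper=[255,255,255,255,255,255,255,255,255,255,255,255,255,255,255,255], offset=[[0.0272,-0.031,0],[0.0272,-0.031,0],[0.0272,-0.031,0],[0.0272,-0.031,0],[0.0272,-0.031,0],[0.0272,-0.031,0],[0.0272,-0.031,0],[0.0272,-0.031,0],[0.0272,-0.031,0],[0.0272,-0.031,0],[0.0272,-0.031,0],[0.0272,-0.031,0],[0.0272,-0.031,0],[0.0272,-0.031,0],[0.0272,-0.031,0],[0.0272,-0.031,0]], twist=[[0,0,0],[0,0,0],[0,0,0],[0,0,0],[0,0,0],[0,0,0],[0,0,0],[0,0,0],[0,0,0],[0,0,0],[0,0,0],[0,0,0],[0,0,0],[0,0,0],[0,0,0],[0,0,0]], squeeze=30)

```text
time: 1.7
eef_pos: [0.4478, 0.0036, 0.231]
ee_rot: [0.993, 0.119, -0.0, 0.0]
ft_force: [0.2, -0.4, 0.1]
opening: 0.0002
```

arm_command(gripper=[255,255,255,255,255,255,255,255,255,255,255,255,255,255,255,255,255,255,255,255], offset=[[0,0,0],[0,0,0],[0,0,0],[0,0,0],[0,0,0],[0,0,0],[0,0,0],[0,0,0],[0,0,0],[0,0,0],[0,0,0],[0,0,0],[0,0,0],[0,0,0],[0,0,0],[0,0,0],[0,0,0],[0,0,0],[0,0,0],[0,0,0]], twist=[[0,0,-8.3],[0,0,-8.3],[0,0,-8.3],[0,0,-8.3],[0,0,-8.3],[0,0,-8.3],[0,0,-8.3],[0,0,-8.3],[0,0,-8.3],[0,0,-8.3],[0,0,-8.3],[0,0,-8.3],[0,0,-8.3],[0,0,-8.3],[0,0,-8.3],[0,0,-8.3],[0,0,-8.3],[0,0,-8.3],[0,0,-8.3],[0,0,0]])

```text
time: 3.7
eef_pos: [0.4473, 0.0019, 0.2309]
ee_rot: [0.075, 0.997, 0.0, -0.0]
ft_force: [0.6, 0.3, 0.6]
opening: 0.0
```

arm_command(gripper=[255,255,255,255,255,255,255,255,255], offset=[[0,0,0.03],[0,0,0.03],[0,0,0.03],[0,0,0.03],[0,0,0.015],[0,0,0.01],[0,0,0.005],[0,0,0.004],[0,0,0]], twist=[[0,0,0],[0,0,0],[0,0,0],[0,0,0],[0,0,0],[0,0,0],[0,0,0],[0,0,0],[0,0,0]])

```text
time: 4.6
eef_pos: [0.4478, 0.0018, 0.0779]
ee_rot: [0.075, 0.997, -0.0, 0.0]
ft_force: [-0.3, 0.0, 0.5]
opening: -0.0
```

Run:
```python
from h import *
import pickle
D={n:cam(n) for n in('scene','top')}
pickle.dump(D,open('d1.pkl','wb'))
im=np.hstack([cv2.resize(D['top']['frame'][160:270,225:325],None,fx=3.4,fy=3.4,interpolation=2),cv2.resize(D['scene']['frame'][140:250,185:315],None,fx=3.4,fy=3.4,interpolation=2)])
cv2.imwrite('pics/c1.png',cv2.cvtColor(im,cv2.COLOR_RGB2BGR))
o=bot.get_obs();print(o['eef_pos'],o['ft_force'],o['joint_pos'])
```

```text
[0.44800435 0.00185433 0.07828709] [ 0.26933239 -0.15383408  0.44200656] [-7.18580449e-02 -3.07937318e-01  1.87226724e+00  4.27460291e-05
  1.57569879e+00 -1.49201989e+00]
```

View pics/c1.png

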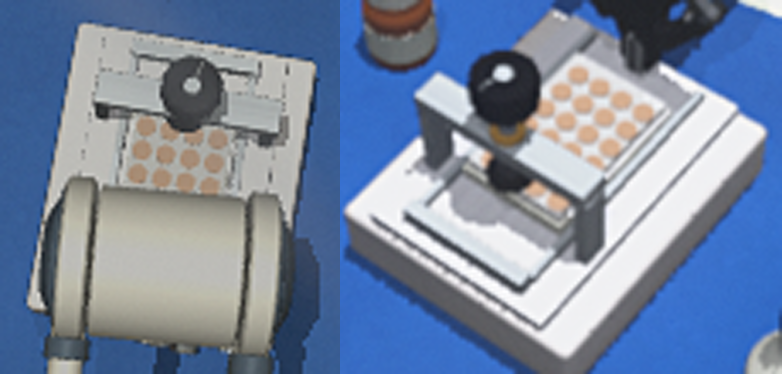

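The fingers stand just in front of the plate's front edge (scene crop ~(635,60)) and clear of the rails. I'll push in stages and read the force.

arm_command(gripper=[255,255,255,255,255,255,255,255], offset=[[-0.002,0,0.001],[-0.002,0,0],[-0.002,0,0],[-0.002,0,0],[-0.002,0,0],[-0.002,0,0],[-0.002,0,0],[-0.002,0,0]], twist=[[0,0,0],[0,0,0],[0,0,0],[0,0,0],[0,0,0],[0,0,0],[0,0,0],[0,0,0]])

```text
time: 5.5
eef_pos: [0.4633, -0.0005, 0.0762]
ee_rot: [0.075, 0.997, 0.0, -0.0]
ft_force: [-0.6, 0.2, 0.6]
opening: 0.0002
```

arm_command(gripper=[255,255,255,255,255,255,255,255,255,255], offset=[[-0.002,0,0],[-0.002,0,0],[-0.002,0,0],[-0.002,0,0],[-0.002,0,0],[-0.002,0,0],[-0.002,0,0],[-0.002,0,0],[-0.002,0,0],[-0.002,0,0]], twist=[[0,0,0],[0,0,0],[0,0,0],[0,0,0],[0,0,0],[0,0,0],[0,0,0],[0,0,0],[0,0,0],[0,0,0]])

```text
time: 6.5
eef_pos: [0.4832, -0.0035, 0.0762]
ee_rot: [0.075, 0.997, 0.0, -0.0]
ft_force: [-0.3, 0.3, -0.2]
opening: -0.0
```

arm_command(gripper=[255,255,255,255,255], offset=[[-0.002,0,0],[-0.002,0,0],[-0.002,0,0],[-0.002,0,0],[-0.002,0,0]], twist=[[0,0,0],[0,0,0],[0,0,0],[0,0,0],[0,0,0]])

```text
time: 7.0
eef_pos: [0.4931, -0.005, 0.0763]
ee_rot: [0.075, 0.997, -0.0, -0.0]
ft_force: [-0.8, -0.0, -0.3]
opening: 0.0003
```

arm_command(gripper=[255,255,255,255], offset=[[-0.001,0,0],[-0.001,0,0],[-0.001,0,0],[-0.001,0,0]], twist=[[0,0,0],[0,0,0],[0,0,0],[0,0,0]])

```text
time: 7.4
eef_pos: [0.497, -0.0056, 0.0763]
ee_rot: [0.075, 0.997, 0.0, -0.0]
ft_force: [-0.4, 0.3, 0.1]
opening: 0.0002
```

Run:
```python
from h import *
import pickle
D={n:cam(n) for n in('scene','top')}
pickle.dump(D,open('d2.pkl','wb'))
im=np.hstack([cv2.resize(D['top']['frame'][160:270,225:325],None,fx=3.4,fy=3.4,interpolation=2),cv2.resize(D['scene']['frame'][140:250,185:315],None,fx=3.4,fy=3.4,interpolation=2)])
cv2.imwrite('pics/c2.png',cv2.cvtColor(im,cv2.COLOR_RGB2BGR))
o=bot.get_obs();print(o['eef_pos'],o['ft_force'])
```

```text
[ 0.49703427 -0.00563206  0.07633102] [-0.79400235 -0.26058449  0.54767669]
```

View pics/c2.png

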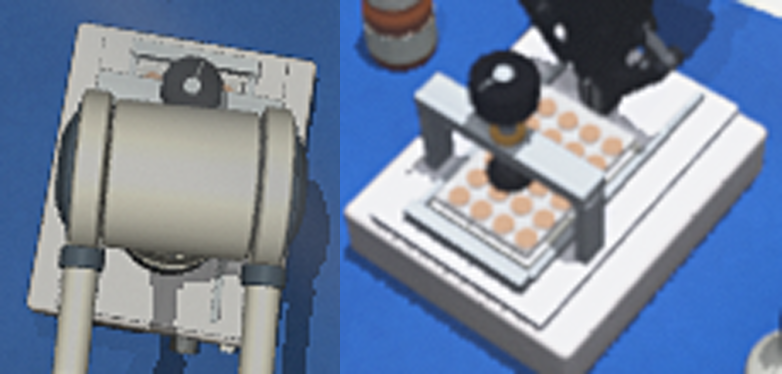

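The plate now sits close to the back stop (its rear lip is by the stop at crop (430-530, 210-275)), with no force yet. I'll carry on in 1 mm steps with readings.

arm_command(gripper=[255,255], offset=[[-0.001,0,0],[-0.001,0,0]], twist=[[0,0,0],[0,0,0]])

```text
time: 7.7
eef_pos: [0.4989, -0.0059, 0.0763]
ee_rot: [0.075, 0.997, -0.0, -0.0]
ft_force: [-0.6, -0.2, 0.5]
opening: 0.0002
```

arm_command(gripper=[255,255], offset=[[-0.0008,0,0],[0,0,0]], twist=[[0,0,0],[0,0,0]])

```text
time: 7.9
eef_pos: [0.4998, -0.0061, 0.0763]
ee_rot: [0.075, 0.997, 0.0, 0.0]
ft_force: [-0.1, -0.4, -0.3]
opening: 0.0003
```

arm_command(gripper=[255,255], offset=[[-0.0008,0,0],[0,0,0]], twist=[[0,0,0],[0,0,0]])

```text
time: 8.1
eef_pos: [0.5005, -0.0062, 0.0763]
ee_rot: [0.075, 0.997, -0.0, 0.0]
ft_force: [-0.7, 0.1, 0.1]
opening: 0.0003
```

arm_command(gripper=[255,255], offset=[[-0.0008,0,0],[0,0,0]], twist=[[0,0,0],[0,0,0]])

```text
time: 8.3
eef_pos: [0.501, -0.0062, 0.0763]
ee_rot: [0.075, 0.997, 0.0, -0.0]
ft_force: [-2.3, 1.0, 1.2]
opening: 0.0001
```

arm_command(gripper=[255,255], offset=[[-0.0005,0,0],[0,0,0]], twist=[[0,0,0],[0,0,0]])

```text
time: 8.5
eef_pos: [0.5011, -0.0062, 0.0762]
ee_rot: [0.075, 0.997, 0.0, -0.001]
ft_force: [-4.9, 0.6, 3.1]
opening: 0.0005
```

arm_command(gripper=[255,255], offset=[[-0.0003,0,0],[0,0,0]], twist=[[0,0,0],[0,0,0]])

```text
time: 8.7
eef_pos: [0.5012, -0.0062, 0.0762]
ee_rot: [0.075, 0.997, 0.0, -0.001]
ft_force: [-5.6, 0.8, 3.3]
opening: 0.0
```

arm_command(gripper=[255,255], offset=[[-0.0005,0,0],[0,0,0]], twist=[[0,0,0],[0,0,0]])

```text
time: 8.9
eef_pos: [0.5012, -0.0062, 0.0762]
ee_rot: [0.075, 0.997, 0.0, -0.002]
ft_force: [-8.8, 0.8, 5.0]
opening: -0.0001
```

arm_command(gripper=[255,255,255,255,255,255,255,255,255,255,255], offset=[[0.002,0,0],[0.004,0,0],[0.008,0,0],[0.006,0,0],[0,0,-0.02],[0,0,-0.03],[0,0,-0.03],[0,0,-0.03],[0,0,-0.03],[0,0,-0.03],[0,0,0]], twist=[[0,0,0],[0,0,0],[0,0,0],[0,0,0],[0,0,0],[0,0,0],[0,0,0],[0,0,0],[0,0,0],[0,0,0],[0,0,0]])

```text
time: 10.0
eef_pos: [0.4838, -0.0035, 0.2516]
ee_rot: [0.075, 0.997, -0.0, 0.004]
ft_force: [0.0, 0.6, 1.1]
opening: 0.0004
```

Run:
```python
from h import *
import pickle
D={n:cam(n) for n in('scene','top')}
pickle.dump(D,open('d3.pkl','wb'))
d=D['scene']; im=cv2.resize(d['frame'][140:250,185:315],None,fx=5.5,fy=5.4,interpolation=2)
cv2.imwrite('pics/c3.png',cv2.cvtColor(im,cv2.COLOR_RGB2BGR))
o=bot.get_obs();print(o['eef_pos'],o['ft_force'],o['joint_pos'],o['wrist_torque'])
z=np.load('pose.npz');R,t=z['R'],z['t']; print('d to knob in tool(x,y):',R.T@(np.array([.5954,-.0203])-o['eef_pos'][:2])*[-1,1])
```

```text
[ 0.482798   -0.00349152  0.24689093] [-0.7236944  -0.96336521  0.02108847] [-7.76747625e-02 -2.21691600e-01  1.50238403e+00 -5.34914049e-05
  1.85896442e+00 -1.49808023e+00] [0.00291911 0.02519743 0.02708313]
d to knob in tool(x,y): [-0.11384941  0.00021849]
```

View pics/c3.png

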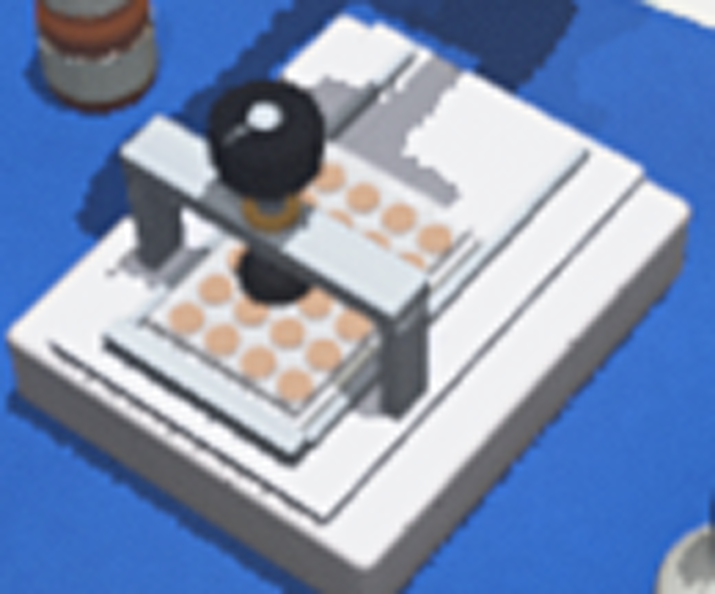

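The plate lies square against the stop and the push reached about 9 N. Next I move over the knob, open the jaws and wind the wrist back.

arm_command(gripper=[0,0,0,0,0,0,0,0,0,0,0,0,0], offset=[[-0.02,0,0],[-0.03,0,0],[-0.03,0,0],[-0.0238,0,0],[-0.01,0,0],[0,0,0],[0,0,0],[0,0,0],[0,0,0],[0,0,0],[0,0,0],[0,0,0],[0,0,0]], twist=[[0,0,0],[0,0,0],[0,0,0],[0,0,0],[0,0,0],[0,0,-8.2],[0,0,-8.2],[0,0,-8.2],[0,0,-8.2],[0,0,-8.2],[0,0,-8.2],[0,0,-8.1],[0,0,0]])

```text
time: 11.4
eef_pos: [0.5945, -0.0204, 0.2453]
ee_rot: [-0.413, 0.911, 0.0, -0.001]
ft_force: [0.6, -0.3, 0.1]
opening: 0.0857
```

Run:
```python
from h import *
from scipy.spatial.transform import Rotation as Ro
o=bot.get_obs();print(o['eef_pos'],o['ft_force'],o['joint_pos'],o['wrist_torque'],o['opening'])
Q=Ro.from_quat(o['ee_rot']); print(Q.as_matrix().round(4))
print('tool offset to knob:',Q.inv().apply(np.array([.5954,-.0203,.178])-o['eef_pos']).round(4))
```

```text
[ 0.59445989 -0.02036631  0.24526903] [ 0.58856932 -0.31376872  0.11374068] [-9.14688089e-02  8.20264792e-02  1.21550553e+00  5.35977868e-05
  1.84588504e+00 -2.51325620e+00] [ 0.00081154  0.02708498 -0.02082852] 0.08568819223285988
[[-6.592e-01 -7.519e-01 -1.800e-03]
 [-7.519e-01  6.592e-01  2.000e-04]
 [ 1.000e-03  1.500e-03 -1.000e+00]]
tool offset to knob: [-0.0007 -0.0008  0.0673]
```

arm_command(gripper=[0,0,0,0,0,0], offset=[[-0.0007,-0.0008,0.015],[0,0,0.02],[0,0,0.015],[0,0,0.01],[0,0,0.007],[0,0,0]], twist=[[0,0,0],[0,0,0],[0,0,0],[0,0,0],[0,0,0],[0,0,0]])

```text
time: 12.0
eef_pos: [0.5959, -0.0205, 0.1779]
ee_rot: [-0.412, 0.911, 0.0, -0.001]
ft_force: [-0.3, -1.2, -0.2]
opening: 0.0854
```

```bash
cat > o.py <<'E'
from h import *
o=bot.get_obs();print(o['time'],o['eef_pos'].round(4),'F',o['ft_force'].round(2),'M',o['wrist_torque'].round(3),'q6',o['joint_pos'][5].round(3),o['opening'].round(4))
E
python3 o.py
```

```text
Traceback (most recent call last):
  File "o.py", line 2, in <module>
    o=bot.get_obs();print(o['time'],o['eef_pos'].round(4),'F',o['ft_force'].round(2),'M',o['wrist_torque'].round(3),'q6',o['joint_pos'][5].round(3),o['opening'].round(4))
                                                                                                                                                    ^^^^^^^^^^^^^^^^^^
AttributeError: 'float' object has no attribute 'round'
```

arm_command(gripper=[90,100,110,120,130,255,255,255], offset=[[0,0,0],[0,0,0],[0,0,0],[0,0,0],[0,0,0],[0,0,0],[0,0,0],[0,0,0]], twist=[[0,0,0],[0,0,0],[0,0,0],[0,0,0],[0,0,0],[0,0,0],[0,0,0],[0,0,0]], squeeze=30)

```text
time: 12.8
eef_pos: [0.5959, -0.0199, 0.1798]
ee_rot: [-0.412, 0.911, 0.001, -0.0]
ft_force: [-3.5, 3.2, 2.4]
opening: 0.0429
```

```bash
python3 o.py
```

```text
Traceback (most recent call last):
  File "o.py", line 2, in <module>
    o=bot.get_obs();print(o['time'],o['eef_pos'].round(4),'F',o['ft_force'].round(2),'M',o['wrist_torque'].round(3),'q6',o['joint_pos'][5].round(3),o['opening'].round(4))
                                                                                                                                                    ^^^^^^^^^^^^^^^^^^
AttributeError: 'float' object has no attribute 'round'
```

arm_command(gripper=[255,255,255], offset=[[0,0.0006,-0.001],[0,0,0],[0,0,0]], twist=[[0,0,0],[0,0,0],[0,0,0]])

```text
time: 13.1
eef_pos: [0.5958, -0.0199, 0.1803]
ee_rot: [-0.412, 0.911, 0.0, 0.0]
ft_force: [-2.8, 2.6, 1.4]
opening: 0.0431
```

```bash
sed -i "s/o\['opening'\].round(4)/o['opening']/" o.py; python3 o.py
```

```text
13.1 [ 0.5958 -0.0199  0.1803] F [-2.82  2.63  1.4 ] M [ 0.504  0.362 -0.032] q6 -2.511 0.043078000963417025
```

arm_command(gripper=[255,255,255], offset=[[0,0.002,-0.0012],[0,0,0],[0,0,0]], twist=[[0,0,0],[0,0,0],[0,0,0]])

```text
time: 13.4
eef_pos: [0.5956, -0.0197, 0.1814]
ee_rot: [-0.412, 0.911, -0.001, 0.001]
ft_force: [4.8, -1.2, -3.1]
opening: 0.0432
```

```bash
python3 o.py
```

```text
13.4 [ 0.5956 -0.0197  0.1814] F [ 4.84 -1.19 -3.09] M [-0.283 -0.919  0.024] q6 -2.509 0.04316955142330608
```

arm_command(gripper=[255,255,255], offset=[[-0.0003,-0.001,0.0008],[0,0,0],[0,0,0]], twist=[[0,0,0],[0,0,0],[0,0,0]])

```text
time: 13.7
eef_pos: [0.5957, -0.0197, 0.1808]
ee_rot: [-0.412, 0.911, -0.001, 0.0]
ft_force: [2.7, -1.4, 0.7]
opening: 0.0432
```

```bash
python3 o.py
```

```text
13.7 [ 0.5957 -0.0197  0.1808] F [ 2.7  -1.4   0.74] M [-0.352 -0.559  0.037] q6 -2.51 0.0431533190101851
```

arm_command(gripper=[255,255,255,255,255], offset=[[0,0,0.0002],[0,0,0.00025],[0,0,0.00025],[0,0,0.00025],[0,0,0.00025]], twist=[[0,0,3],[0,0,3],[0,0,3],[0,0,3],[0,0,3]])

```text
time: 14.2
eef_pos: [0.5958, -0.0199, 0.1797]
ee_rot: [-0.288, 0.957, -0.001, 0.0]
ft_force: [3.5, -2.3, -0.4]
opening: 0.0429
```

```bash
python3 o.py
```

```text
14.2 [ 0.5958 -0.0199  0.1797] F [ 3.53 -2.31 -0.43] M [-0.481 -0.662  0.117] q6 -2.246 0.04288752886650673
```

arm_command(gripper=[255,255,255,255,255], offset=[[0,0,0.00025],[0,0,0.00025],[0,0,0.00025],[0,0,0.00025],[0,0,0.00025]], twist=[[0,0,3],[0,0,3],[0,0,3],[0,0,3],[0,0,3]])

```text
time: 14.7
eef_pos: [0.5958, -0.0201, 0.1785]
ee_rot: [-0.161, 0.987, -0.001, 0.001]
ft_force: [4.4, -2.9, 0.4]
opening: 0.043
```

```bash
python3 o.py
```

```text
14.7 [ 0.5958 -0.0201  0.1785] F [ 4.36 -2.9   0.45] M [-0.667 -0.683  0.093] q6 -1.984 0.04298258385001922
```

arm_command(gripper=[255,255,255,255,255], offset=[[-0.0002,-0.0003,0.00025],[-0.0002,-0.0003,0.00025],[0,0,0.00025],[0,0,0.00025],[0,0,0.00025]], twist=[[0,0,3],[0,0,3],[0,0,3],[0,0,3],[0,0,3]])

```text
time: 15.2
eef_pos: [0.5959, -0.0203, 0.1771]
ee_rot: [-0.031, 1.0, -0.001, 0.0]
ft_force: [1.6, -2.0, -0.8]
opening: 0.0432
```

```bash
python3 o.py
```

```text
15.2 [ 0.5959 -0.0203  0.1771] F [ 1.55 -2.02 -0.77] M [-0.515 -0.364  0.085] q6 -1.723 0.04318311845419546
```

arm_command(gripper=[255,255,255,255,255], offset=[[0,0,0.00025],[0,0,0.00025],[0,0,0.00025],[0,0,0.00025],[0,0,0.00025]], twist=[[0,0,3],[0,0,3],[0,0,3],[0,0,3],[0,0,3]])

```text
time: 15.7
eef_pos: [0.5959, -0.0205, 0.1758]
ee_rot: [0.1, 0.995, -0.001, 0.0]
ft_force: [2.1, -3.5, 0.5]
opening: 0.0427
```

```bash
python3 o.py
```

```text
15.7 [ 0.5959 -0.0205  0.1758] F [ 2.11 -3.54  0.5 ] M [-0.688 -0.343  0.091] q6 -1.461 0.04270414191236657
```

arm_command(gripper=[255,255,255,255], offset=[[-0.0002,-0.0003,0.00025],[-0.0002,-0.0003,0.00025],[0,0,0.00025],[0,0,0.00025]], twist=[[0,0,3],[0,0,3],[0,0,3],[0,0,3]])

```text
time: 16.1
eef_pos: [0.5958, -0.0208, 0.1747]
ee_rot: [0.203, 0.979, -0.0, -0.0]
ft_force: [0.9, -1.2, -0.1]
opening: 0.0433
```

```bash
python3 o.py
```

```text
16.1 [ 0.5958 -0.0208  0.1747] F [ 0.86 -1.18 -0.09] M [-0.418 -0.109  0.083] q6 -1.253 0.043255152008292205
```

arm_command(gripper=[255,255,255,255], offset=[[0,0,0.00025],[0,0,0.00025],[0,0,0.00025],[0,0,0.00025]], twist=[[0,0,3],[0,0,3],[0,0,3],[0,0,3]])

```text
time: 16.5
eef_pos: [0.5957, -0.0209, 0.1737]
ee_rot: [0.305, 0.952, -0.001, -0.0]
ft_force: [0.3, -3.0, 0.0]
opening: 0.0432
```

```bash
python3 o.py
```

```text
16.5 [ 0.5957 -0.0209  0.1737] F [ 0.31 -2.99  0.03] M [-0.488 -0.01   0.142] q6 -1.044 0.04322341350139747
```

arm_command(gripper=[255,255,255,255], offset=[[0,0,0.00025],[0,0,0.00025],[0,0,0.00025],[0,0,0.00025]], twist=[[0,0,3],[0,0,3],[0,0,3],[0,0,3]])

```text
time: 16.9
eef_pos: [0.5956, -0.021, 0.1726]
ee_rot: [0.402, 0.915, -0.001, -0.0]
ft_force: [0.1, -1.8, 0.9]
opening: 0.0432
```

```bash
python3 o.py
```

```text
16.9 [ 0.5956 -0.021   0.1726] F [ 0.06 -1.85  0.89] M [-0.478  0.079  0.11 ] q6 -0.834 0.0431730435599848
```

arm_command(gripper=[255,255,255,255], offset=[[0,0,0.00023],[0,0,0.00023],[0,0,0.00023],[0,0,0.00023]], twist=[[0,0,3],[0,0,3],[0,0,3],[0,0,3]])

```text
time: 17.3
eef_pos: [0.5955, -0.0211, 0.1717]
ee_rot: [0.496, 0.868, -0.001, -0.0]
ft_force: [-0.4, -4.0, 1.5]
opening: 0.0431
```

```bash
python3 o.py
```

```text
17.3 [ 0.5955 -0.0211  0.1717] F [-0.45 -3.99  1.49] M [-0.536  0.149  0.152] q6 -0.625 0.04306951472674842
```

arm_command(gripper=[255,255,255,255], offset=[[0,0,0.00025],[0,0,0.00025],[0,0,0.00025],[0,0,0.00025]], twist=[[0,0,3],[0,0,3],[0,0,3],[0,0,3]])

```text
time: 17.7
eef_pos: [0.5953, -0.0212, 0.1706]
ee_rot: [0.584, 0.812, -0.001, -0.0]
ft_force: [-1.4, -3.3, 0.5]
opening: 0.043
```

```bash
python3 o.py
```

```text
17.7 [ 0.5953 -0.0212  0.1706] F [-1.44 -3.32  0.47] M [-0.543  0.267  0.132] q6 -0.415 0.04296312100641823
```

arm_command(gripper=[255], offset=[[0,0,0]], twist=[[0,0,0]])

```text
time: 17.8
eef_pos: [0.5953, -0.0211, 0.1706]
ee_rot: [0.583, 0.812, -0.001, -0.0]
ft_force: [-1.6, -3.9, -0.1]
opening: 0.0433
```

```bash
python3 o.py
```

```text
17.8 [ 0.5953 -0.0211  0.1706] F [-1.65 -3.9  -0.05] M [-0.618  0.433 -0.027] q6 -0.417 0.04326386875816409
```

arm_command(gripper=[255], offset=[[0,0,0]], twist=[[0,0,0]])

```text
time: 17.9
eef_pos: [0.5954, -0.0211, 0.1706]
ee_rot: [0.583, 0.813, -0.001, -0.0]
ft_force: [-3.6, -4.8, 0.2]
opening: 0.043
```

```bash
python3 o.py
```

```text
17.9 [ 0.5954 -0.0211  0.1706] F [-3.63 -4.8   0.23] M [-0.764  0.594 -0.093] q6 -0.418 0.042961580175753
```

Run:
```python
from h import *
import pickle
D=pickle.load(open('d3.pkl','rb')); d=cam('scene'); pickle.dump(d,open('d4.pkl','wb'))
f=lambda d:cv2.resize(d['frame'][150:215,210:260],None,fx=8,fy=8,interpolation=2)
cv2.imwrite('pics/c4.png',cv2.cvtColor(np.hstack([f(D['scene']),f(d)])[:, :],cv2.COLOR_RGB2BGR))
for n,e in(('before',D['scene']),('now',d)):
    C=-e['R'].T@e['t']; ax=np.array([.5954,-.0203]); u=(C[:2]-ax)/np.linalg.norm(C[:2]-ax)
    print(n,[(z,proj(e,[*(ax+.017*u),z/1000]).round(1).tolist()) for z in(90,95,100,105,110)])
    g=cv2.cvtColor(e['frame'],cv2.COLOR_RGB2GRAY); print([ (x,g[184:204,x].tolist()) for x in(233,235,237)])
```

```text
before [(90, [235.8, 200.0]), (95, [235.7, 198.7]), (100, [235.6, 197.4]), (105, [235.5, 196.1]), (110, [235.4, 194.8])]
[(233, [112, 84, 80, 74, 59, 50, 49, 50, 46, 41, 39, 42, 108, 183, 196, 202, 221, 224, 226, 226]), (235, [134, 122, 95, 80, 74, 61, 51, 51, 51, 44, 38, 40, 118, 207, 227, 204, 185, 185, 183, 185]), (237, [173, 218, 201, 116, 77, 75, 59, 46, 44, 43, 37, 45, 148, 228, 221, 187, 183, 185, 185, 177])]
now [(90, [235.8, 200.0]), (95, [235.7, 198.7]), (100, [235.6, 197.4]), (105, [235.5, 196.1]), (110, [235.4, 194.8])]
[(233, [99, 77, 72, 73, 72, 69, 58, 52, 46, 44, 43, 38, 37, 32, 66, 167, 229, 229, 229, 227]), (235, [117, 105, 82, 72, 74, 71, 63, 52, 48, 46, 48, 39, 40, 35, 49, 132, 192, 189, 184, 188]), (237, [113, 161, 186, 111, 70, 71, 60, 47, 48, 47, 44, 40, 38, 35, 65, 143, 191, 191, 186, 180])]
```

View pics/c4.png

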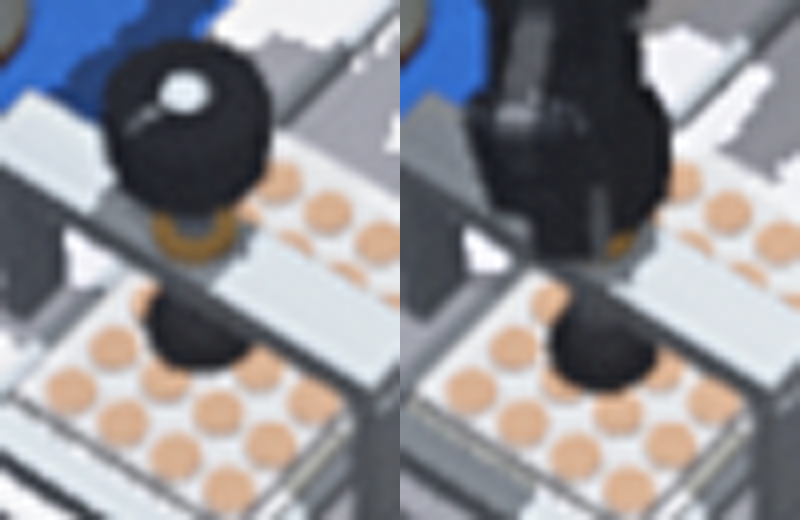

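Left half is before turning, right half is now. The foot's lower edge moved from v≈196.0 to 198.8, about 10 mm, which is as much as the turn so far. The lid would be at v≈200, so there should be a few mm left and no contact yet. I'll go on with a reading every 6°.

arm_command(gripper=[255,255,255,255], offset=[[-0.0002,-0.0003,0.00025],[-0.0002,-0.0003,0.00025],[-0.0001,-0.0002,0.00025],[0,0,0.00025]], twist=[[0,0,3],[0,0,3],[0,0,3],[0,0,3]])

```text
time: 18.35
eef_pos: [0.5951, -0.0212, 0.1697]
ee_rot: [0.665, 0.747, -0.0, -0.0]
ft_force: [-3.5, -2.4, 0.9]
opening: 0.0426
```

```bash
python3 o.py
```

```text
18.35 [ 0.5951 -0.0212  0.1697] F [-3.51 -2.35  0.9 ] M [-0.419  0.379  0.129] q6 -0.208 0.04264373225657006
```

arm_command(gripper=[255,255], offset=[[0,0,0.00025],[0,0,0.00025]], twist=[[0,0,3],[0,0,3]])

```text
time: 18.55
eef_pos: [0.5951, -0.0212, 0.1691]
ee_rot: [0.703, 0.711, -0.0, -0.0]
ft_force: [-2.3, -3.2, 0.3]
opening: 0.0431
```

```bash
python3 o.py
```

```text
18.55 [ 0.5951 -0.0212  0.1691] F [-2.34 -3.15  0.29] M [-0.458  0.387  0.146] q6 -0.104 0.04307740927584243
```

arm_command(gripper=[255,255], offset=[[0,0,0.00025],[0,0,0.00025]], twist=[[0,0,3],[0,0,3]])

```text
time: 18.75
eef_pos: [0.595, -0.0212, 0.1686]
ee_rot: [0.739, 0.673, -0.001, -0.0]
ft_force: [-2.6, -2.7, 0.0]
opening: 0.0433
```

```bash
python3 o.py
```

```text
18.75 [ 0.595  -0.0212  0.1686] F [-2.62 -2.74  0.02] M [-0.45   0.496  0.134] q6 0.001 0.043320773674557826
```

arm_command(gripper=[255,255], offset=[[0,0,0.00025],[0,0,0.00025]], twist=[[0,0,3],[0,0,3]])

```text
time: 18.95
eef_pos: [0.5949, -0.0211, 0.1681]
ee_rot: [0.774, 0.634, -0.001, -0.0]
ft_force: [-2.8, -2.6, 0.3]
opening: 0.0434
```

```bash
python3 o.py
```

```text
18.95 [ 0.5949 -0.0211  0.1681] F [-2.77 -2.57  0.25] M [-0.428  0.561  0.147] q6 0.106 0.043407234926404324
```

arm_command(gripper=[255,255], offset=[[-0.0003,-0.0002,0.00025],[-0.0003,-0.0002,0.00025]], twist=[[0,0,3],[0,0,3]])

```text
time: 19.15
eef_pos: [0.5948, -0.0212, 0.1677]
ee_rot: [0.806, 0.592, -0.0, -0.0]
ft_force: [-1.1, -0.3, 0.1]
opening: 0.0434
```

```bash
python3 o.py
```

```text
19.15 [ 0.5948 -0.0212  0.1677] F [-1.1  -0.25  0.11] M [-0.142  0.223  0.127] q6 0.21 0.04341132859940027
```

arm_command(gripper=[255,255], offset=[[0,0,0.00025],[0,0,0.00025]], twist=[[0,0,3],[0,0,3]])

```text
time: 19.35
eef_pos: [0.5947, -0.0212, 0.1672]
ee_rot: [0.836, 0.549, -0.0, -0.001]
ft_force: [-2.2, -1.5, -0.4]
opening: 0.0435
```

```bash
python3 o.py
```

```text
19.35 [ 0.5947 -0.0212  0.1672] F [-2.15 -1.49 -0.42] M [-0.198  0.293  0.109] q6 0.314 0.043476149675809754
```

arm_command(gripper=[255,255], offset=[[0,0,0.00025],[0,0,0.00025]], twist=[[0,0,3],[0,0,3]])

```text
time: 19.55
eef_pos: [0.5946, -0.0211, 0.1667]
ee_rot: [0.863, 0.505, -0.0, -0.001]
ft_force: [-1.7, -0.9, 0.8]
opening: 0.0428
```

```bash
python3 o.py
```

```text
19.55 [ 0.5946 -0.0211  0.1667] F [-1.69 -0.93  0.83] M [-0.151  0.43   0.109] q6 0.419 0.042765699002045895
```

arm_command(gripper=[255,255], offset=[[0,0,0.00025],[0,0,0.00025]], twist=[[0,0,3],[0,0,3]])

```text
time: 19.75
eef_pos: [0.5945, -0.021, 0.1661]
ee_rot: [0.888, 0.459, -0.0, -0.001]
ft_force: [-2.8, -0.8, 0.6]
opening: 0.043
```

```bash
python3 o.py
```

```text
19.75 [ 0.5945 -0.021   0.1661] F [-2.84 -0.79  0.61] M [-0.12   0.422  0.088] q6 0.524 0.04304493883607778
```

arm_command(gripper=[255,255], offset=[[-0.0001,-0.0002,0.00025],[-0.0001,-0.0001,0.00025]], twist=[[0,0,3],[0,0,3]])

```text
time: 19.95
eef_pos: [0.5944, -0.021, 0.1657]
ee_rot: [0.911, 0.412, -0.0, -0.001]
ft_force: [-1.5, -0.7, 0.3]
opening: 0.0431
```

```bash
python3 o.py
```

```text
19.95 [ 0.5944 -0.021   0.1657] F [-1.49 -0.66  0.3 ] M [-0.074  0.168  0.126] q6 0.628 0.04312168952137728
```

arm_command(gripper=[255,255], offset=[[0,0,0.00025],[0,0,0.00025]], twist=[[0,0,3],[0,0,3]])

```text
time: 20.15
eef_pos: [0.5944, -0.0209, 0.1652]
ee_rot: [0.931, 0.364, -0.0, -0.001]
ft_force: [-0.6, -1.2, 0.1]
opening: 0.0428
```

```bash
python3 o.py
```

```text
20.15 [ 0.5944 -0.0209  0.1652] F [-0.62 -1.24  0.06] M [-0.04   0.285  0.079] q6 0.733 0.04278781897563497
```

arm_command(gripper=[255,255], offset=[[0,0,0.00025],[0,0,0.00025]], twist=[[0,0,3],[0,0,3]])

```text
time: 20.35
eef_pos: [0.5943, -0.0208, 0.1647]
ee_rot: [0.949, 0.315, -0.0, -0.001]
ft_force: [-1.8, -0.4, -0.3]
opening: 0.0431
```

```bash
python3 o.py
```

```text
20.35 [ 0.5943 -0.0208  0.1647] F [-1.83 -0.4  -0.31] M [0.034 0.279 0.208] q6 0.838 0.04307462009366335
```

arm_command(gripper=[255,255], offset=[[0,0,0.00025],[0,0,0.00025]], twist=[[0,0,3],[0,0,3]])

```text
time: 20.55
eef_pos: [0.5943, -0.0208, 0.1642]
ee_rot: [0.964, 0.265, -0.0, -0.001]
ft_force: [-2.2, 0.1, 0.6]
opening: 0.0429
```

```bash
python3 o.py
```

```text
20.55 [ 0.5943 -0.0208  0.1642] F [-2.23  0.07  0.56] M [0.004 0.373 0.191] q6 0.942 0.04289630232141161
```

Torque stepped from about 0.10 to 0.20 N m at q6≈0.79, which is the foot touching. It happened 15.7 mm below the start against 15.4 mm predicted from the camera. The target is q6≈1.57.

arm_command(gripper=[255,255], offset=[[-0.0002,-0.0001,0.00025],[-0.0001,-0.0001,0.00025]], twist=[[0,0,3],[0,0,3]])

```text
time: 20.75
eef_pos: [0.5942, -0.0207, 0.1638]
ee_rot: [0.977, 0.214, 0.0, -0.001]
ft_force: [-0.3, 0.1, 0.3]
opening: 0.0429
```

```bash
python3 o.py
```

```text
20.75 [ 0.5942 -0.0207  0.1638] F [-0.35  0.09  0.26] M [0.074 0.078 0.173] q6 1.047 0.04292924849319098
```

arm_command(gripper=[255,255], offset=[[0,0,0.00025],[0,0,0.00025]], twist=[[0,0,3],[0,0,3]])

```text
time: 20.95
eef_pos: [0.5942, -0.0206, 0.1633]
ee_rot: [0.987, 0.162, 0.0, -0.001]
ft_force: [-1.2, -0.6, 0.1]
opening: 0.0433
```

```bash
python3 o.py
```

```text
20.95 [ 0.5942 -0.0206  0.1633] F [-1.21 -0.59  0.14] M [0.066 0.145 0.179] q6 1.152 0.0432820782460446
```

arm_command(gripper=[255,255], offset=[[0,0,0.00025],[0,0,0.00025]], twist=[[0,0,3],[0,0,3]])

```text
time: 21.15
eef_pos: [0.5942, -0.0205, 0.1628]
ee_rot: [0.994, 0.111, 0.0, -0.001]
ft_force: [-1.2, 1.5, 0.7]
opening: 0.0431
```

```bash
python3 o.py
```

```text
21.15 [ 0.5942 -0.0205  0.1628] F [-1.19  1.48  0.68] M [0.159 0.103 0.203] q6 1.257 0.043095337705010846
```

arm_command(gripper=[255,255,255,255,255,255], offset=[[-0.0001,0,0.00025],[-0.0001,0,0.00025],[0,0,0.00025],[0,0,0.00025],[0,0,0.00025],[0,0,0.00025]], twist=[[0,0,3],[0,0,3],[0,0,3],[0,0,3],[0,0,3],[0,0,3]])

```text
time: 21.75
eef_pos: [0.5942, -0.0202, 0.1614]
ee_rot: [0.999, -0.046, 0.0, -0.001]
ft_force: [-0.4, 1.7, -0.0]
opening: 0.0433
```

```bash
python3 o.py
```

```text
21.75 [ 0.5942 -0.0202  0.1614] F [-0.36  1.71 -0.  ] M [0.335 0.006 0.254] q6 1.571 0.0433120675520892
```

arm_command(gripper=[255], offset=[[0,0,0]], twist=[[0,0,0]])

```text
time: 21.85
eef_pos: [0.5942, -0.0203, 0.1613]
ee_rot: [0.999, -0.045, 0.0, -0.001]
ft_force: [0.9, 2.7, -0.5]
opening: 0.0427
```

```bash
python3 o.py
```

```text
21.85 [ 0.5942 -0.0203  0.1613] F [ 0.94  2.68 -0.45] M [ 0.534 -0.091  0.052] q6 1.569 0.04274276670889314
```

arm_command(gripper=[100,60,0,0,0,0], offset=[[0,0,0],[0,0,0],[0,0,0],[0,0,0],[0,0,0],[0,0,0]], twist=[[0,0,0],[0,0,0],[0,0,0],[0,0,0],[0,0,0],[0,0,0]])

```text
time: 22.45
eef_pos: [0.5941, -0.0216, 0.1613]
ee_rot: [0.999, -0.046, -0.0, -0.0]
ft_force: [-0.1, -1.0, 0.1]
opening: 0.0856
```

arm_command(gripper=[0,0,0,0,0,0,0,0], offset=[[0,0,-0.01],[0,0,-0.02],[0,0,-0.03],[0,0,-0.03],[0,0,-0.03],[0,0,-0.03],[0,0,-0.02],[0,0,0]], twist=[[0,0,0],[0,0,0],[0,0,0],[0,0,0],[0,0,0],[0,0,0],[0,0,0],[0,0,0]])

```text
time: 23.25
eef_pos: [0.5946, -0.0216, 0.3363]
ee_rot: [0.999, -0.046, 0.004, 0.0]
ft_force: [0.0, -0.1, 1.2]
opening: 0.0854
```

```bash
python3 o.py
python3 - <<'E'
from h import *
import pickle
a=pickle.load(open('d4.pkl','rb')); d=cam('scene'); d0=pickle.load(open('d3.pkl','rb'))['scene']
f=lambda d:cv2.resize(d['frame'][140:250,185:315],None,fx=3,fy=4,interpolation=2)
cv2.imwrite('pics/c5.png',cv2.cvtColor(np.hstack([f(d0),f(d)]),cv2.COLOR_RGB2BGR))
g=cv2.cvtColor(d['frame'],cv2.COLOR_RGB2GRAY); print([(x,g[192:204,x].tolist()) for x in(233,235,237)])
E
```

```text
23.25 [ 0.5946 -0.0216  0.3363] F [ 0.05 -0.13  1.2 ] M [0.005 0.009 0.001] q6 1.57 0.08543029927681814
[(233, [70, 58, 51, 49, 47, 44, 34, 44, 134, 214, 233, 228]), (235, [77, 61, 51, 50, 47, 45, 40, 37, 92, 167, 189, 188]), (237, [60, 51, 48, 49, 48, 42, 35, 41, 118, 186, 191, 180])]
```

View pics/c5.png

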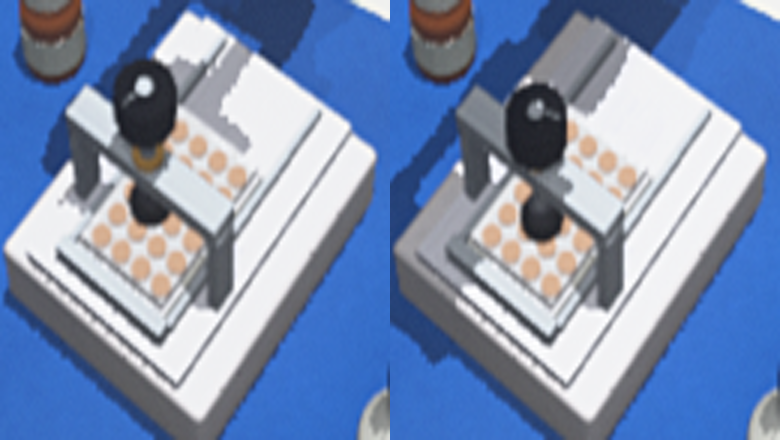

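The knob is down and free, and the plate is still at the stop. The foot's lower edge is at v≈200.2, and the lid was predicted at 200.0. I'm handing in.

```bash
python3 -c "
from cell import bot
print(bot.finish_job())"
```

```text
the job is handed in; nothing more can be done
None
```

The plate is pushed home against the back stop and clamped down, and the job is handed in at about 23 s; `finish_job` gave no verdict.

- **Plate:** I pushed it about 43 mm. It stopped dead, and the push built to about 9 N, below the 25 N limit.
- **Knob:** I turned it about 234° clockwise in one grip, going down 0.25 mm for every 3°. While turning, the axial force stayed within about 1.5 N. Just after gripping, it briefly reached 3.1 N (about 1 mm of give), below the 6 N limit.
- **Touch:** The turning torque rose from about 0.10 to 0.20 N m, 15.7 mm below the start, where the camera had predicted 15.4 mm. I then turned about 45° more, which by the given spring figures means roughly 18–19 N on the plate (estimated, not measured).
- **Last checks:** The jaws are open, the arm is clear and the wrist moments are near zero. In the last picture the foot is on the lid (row 200.2, predicted 200.0) and the plate is unchanged at the stop. I moved nothing else on the bench.

Some readings disagreed:
- The deck edges in the scene camera read several mm off, up to about 25 mm at the back edge, probably because they are bevelled. The knob and the push contact agreed with the pose I used.
- Torque readings were noisy (about 0.03 N m) and only meant something while turning. An early apparent rise was ruled out by the camera.
- Side forces of up to about 6 N came up during the turn, and I eased them off with small shifts.

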